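Rebuild the soldering hearth and set the crucible for pouring

TASK

First clear the worn firebrick off the hearth into the scrap tray. Then stack all the ceramic soldering boards that are on the bench flat on the hearth, one upon another, every board pushed snug and square against both corner stops, and stand the crucible upright in the middle of the top board with its pouring lip pointing straight at the ingot mould. Leave the mould where it stands and do not disturb the other things on the bench.

Things in the scene. Friction and masses are not known exactly. Their poses are not given: they have to be found in the camera images.
- hearth: Fixed soldering hearth: dark steel base 160 (x) x 200 (y) x 8 mm, origin under its centre. Steel corner stops 8 mm thick stand 50 mm above it: far stop (inner face x = +65) for the boards' long side, in two plates (y = 55 to 85 and -41 to -5) with a gap a finger can pass; left stop (inner face y = +85, x = 5 to 65) for the short side. Sides towards -x (robot) and -y are open.
- corner (a point): The inner corner where the planes of the two stops' inner faces meet, on the top of the base; axes as the hearth's. A board square in the corner lies with its long side along this y axis and its centre at x = -33, y = -60 mm.
- stack_spot (a point): The point on the top of the hearth base below the centre of a squared stack of boards; axes as the hearth's.
- brick: Worn firebrick, red, 50 (x) x 65 (y) x 35 mm, about 0.12 kg, at first lying on the hearth where the boards belong. Origin at the centre of its underside.
- tray: Open aluminium scrap tray fixed on the bench, outside 140 (x) x 160 (y) x 28 mm, walls and floor 4 mm. Origin at the centre of its underside.
- crucible: Dark graphite crucible: upright cup 56 mm in diameter, 62 mm high, about 0.2 kg, with a square pouring lip 18 mm wide on the rim that reaches 40 mm from the axis, along the +x axis, from 50 to 62 mm up. Origin at the centre of its underside, z up.
- mould: Steel ingot mould standing loose on the bench to the right of the hearth: block 50 (x) x 70 (y) x 60 mm with a slot in its top and a brass screw on one face, 0.9 kg. Origin at the centre of its underside.
- board1: Cream ceramic soldering board, 66 (x) x 120 (y) x 12 mm, about 0.13 kg, lying flat on the bench at first; two to four identical ones are present. Origin at the centre of its underside, y along its length.
- board2: Cream ceramic soldering board, 66 (x) x 120 (y) x 12 mm, about 0.13 kg, lying flat on the bench at first; two to four identical ones are present. Origin at the centre of its underside, y along its length.
- board3: Cream ceramic soldering board, 66 (x) x 120 (y) x 12 mm, about 0.13 kg, lying flat on the bench at first; two to four identical ones are present. Origin at the centre of its underside, y along its length.
- board4: Cream ceramic soldering board, 66 (x) x 120 (y) x 12 mm, about 0.13 kg, lying flat on the bench at first; two to four identical ones are present. Origin at the centre of its underside, y along its length.
- flux: Small white jar with a green cap, 56 mm across and 90 mm high, behind the boards; leave alone. Origin at the centre of its underside.
- wrench: Steel wrench 150 mm long lying at the left of the boards; leave alone. Origin near its middle.

How it is judged (in metres and radians):
On the way, in this order (a step that is already met when the one before it is completed fails the run):
1. the firebrick lies in the scrap tray (x of brick in the frame of tray between -0.05 and 0.05 m and y of brick in the frame of tray between -0.06 and 0.06 m and z of brick in the frame of tray between -0.002 and 0.02 m), for 0.2 s.
2. every board lies flat in the stack, square against both stops (x of board1 in the frame of corner between -0.0365 and -0.0305 m and y of board1 in the frame of corner between -0.0635 and -0.0575 m and angle between the y axis of each of board1, board2, board3, board4 and the y axis of corner, either way round below 0.04 rad and angle between each of board1, board2, board3, board4's own z axis and vertical below 0.05 rad and z of board1 in the frame of corner between -0.004 and 0.042 m and x of board2 in the frame of corner between -0.0365 and -0.0305 m and y of board2 in the frame of corner between -0.0635 and -0.0575 m and z of board2 in the frame of corner between -0.004 and 0.042 m and x of board3 in the frame of corner between -0.0365 and -0.0305 m and y of board3 in the frame of corner between -0.0635 and -0.0575 m and z of board3 in the frame of corner between -0.004 and 0.042 m and x of board4 in the frame of corner between -0.0365 and -0.0305 m and y of board4 in the frame of corner between -0.0635 and -0.0575 m and z of board4 in the frame of corner between -0.004 and 0.042 m), for 0.2 s.
At the end, for the whole second after the job is handed in: Brick in the tray; every board flat in the stack, within 2.5 mm of both stops and 0.04 rad of square; crucible upright and still on the top board within 12 mm of the stack's centre, the line of its lip passing within 35 mm of the mould's centre (all of step 1 and all of step 2 and horizontal distance between crucible and stack_spot below 0.012 m and angle between crucible's own z axis and vertical below 0.08 rad and z of crucible in the frame of board1 above 0.009 m and z of crucible in the frame of board2 above 0.009 m and z of crucible in the frame of board3 above 0.009 m and z of crucible in the frame of board4 above 0.009 m and x of mould in the frame of crucible above 0.08 m and y of mould in the frame of crucible between -0.035 and 0.035 m and linear speed of crucible below 0.02 m/s); the robot touches nothing.
It fails at once if a bystander (small jar or wrench) is shifted more than 50 mm (distance of any of flux, wrench from where it was at the start of the episode above 0.05 m).
It fails at once if the mould is shifted more than 80 mm (distance of mould from where it was at the start of the episode above 0.08 m).
Of board1, board2, board3, board4 only 2 to 4 are there at a start; the rules pass over those that are not, and their reading is None.
At some moment in a run one of mould, brick may be knocked a few centimetres aside while the robot is not near it.
Once in a run the grip may slacken for a moment while it holds something.
It also fails if it takes over 210 s, if anything falls off the work surface, if the arm or the gripper's body presses on something with over 40 N, if the wrist force passes 120 N, or if a joint passes its speed limit or range.

ROBOT

A 6-joint arm with a two-finger parallel gripper is mounted at the origin on the work surface. World frame = base frame: x ahead of the robot, y to its left, z up, the work surface at z = 0. Lengths are in mm, angles in rad, forces in N, time in s.
With the tool pointing down it reaches from about 350 to 775 mm from the base axis. Payload 7.3 kg.
Tool frame: the origin (TCP) lies midway between the tips of the shut fingers; the grasp point (between the pads) lies 19 mm behind it; z points along the fingers, y is the line along which they close (so a half turn about z gives the same grasp; the last joint's range is limited). The gripper opens to 92 mm and grips with 3 to 60 N. Pads are 19 mm wide; open, the fingers measure 130 mm over their backs; the gripper's body (75 mm by 190 mm) begins 47 mm behind the grasp point.
Start: joints at [-1.301, 0.342, 1.524, -0, 1.275, -0.146], TCP at [212.083, -480.277, 226.741] pointing down, gripper open.
Joint ranges: [-2.53, 2.53], [-0.77, 2.02], [0.04, 2.7], [-1, 4.14], [0.28, 2.66], [-3.11, 3.11]. Speed limits (rad/s): [2.57, 2.57, 3.14, 3.14, 3.14, 3.14].

INTERFACE

Orientations are given as [roll, pitch, yaw] about the fixed x, y, z axes, in that order (R = Rz(yaw) Ry(pitch) Rx(roll)).
In Python, from plant import get_obs, capture, camera_model, close_job, search_frame, regions_of, pinpoint gives the robot as it stands. The module is installed in compiled form; this text tells all that it offers.
- The arm moves only by the shell command python3 -m pendant 'ROWS'. ROWS is JSON, one flat list of numbers, 7 for each row, row after row: the shift along the tool's x, y, z in units of 30 mm (1.0 is 30 mm), then the turn, a rotation vector about the tool's x, y, z in units of 4 degrees (1.0 is 4 degrees), then the closure, from -1 (fully open) to 1 (shut), so that 0 is half open. In form: [dx, dy, dz, wx, wy, wz, gripper, dx, dy, dz, wx, wy, wz, gripper, ...]. A call has 1 to 12 rows; each row shifts and turns the commanded pose from where the row before left it, along the tool's axes as they then stand; what a row does not reach is not made up. A row lasts 1/10 s, in which the tool goes at most 50 mm and 8.59 degrees, less where a joint would pass 70% of its speed; a pose out of reach is approached as far as the arm can. A call with a number of a shift or a turn outside -1 to 1 is refused whole. A call with a gripper value outside its range is refused whole. The fingers move at their own pace and stop on an object; the grip force is fixed at half the most. Time passes only in rows, so rows that do not move let the fingers close. It gives the time, the measured TCP pose, the force, the opening and the grip force at its end, in the units of the state.
- get_obs(): the state, without advancing time (a new reading comes with each control period).
- capture(name): name is "scene" or "top" or "wrist"; returns the picture (480x640x3 uint8, red, green, blue); there is no depth.
- camera_model(name): a dict with "fov_y" (degrees; the focal length in pixels is half the picture's height over the tangent of half this angle, whatever the lens; pixels are square), "cx", "cy" (the principal point, pixels), "pose" (4x4, takes a point from camera to world coordinates). Camera axes: x right, y up, looking along -z (the intrinsics and any distortion apply to the point x, -y, -z); pixel columns grow to the right and rows downward; lengths in mm; the calibration is good to about 2 mm. A picture is of the moment at which its call begins: read the wrist's pose just before it. camera_model takes no time and is no camera call; for the wrist camera it gives the pose at the moment of the call.
- close_job(): hands the job in; it is judged then, once.
Trained networks look in the newest picture that a camera, given by its name, has taken for a name from the list of things; names that differ only in an ending like _2 or _b are one class to them, and where a whole thing is asked for, a point or a joint stands for the part that bears it (a point fixed in the world has none). Each returns a list of dicts, best first, with "score" (0 to 1); they miss things now and then, are a little off and sometimes report something else, mostly with a low value. They report only what shows in the picture. A call takes as long as a camera call.
- search_frame(camera, thing): "location" ([column, row] in pixels, amid what is visible of it).
- regions_of(camera, thing): "pixels" (480x640 bool, what is visible of it) and "location" ([column, row] in pixels, amid what is visible of it).
- pinpoint(camera, thing): "location" ([column, row] in pixels: a listed point, or the origin of a listed thing).
The state is a dict: "time": time; "joint_positions": joint angles; "dq": joint speeds; "tau": joint torques, N m; "tool_pos": TCP position; "tcp_rot": TCP orientation; "contact_force": force on the tool from outside, world axes, zero at the start; "moment": the same for the moment, N m; "grip_width": finger opening in mm; "finger_force": force on a finger pad.
Only numpy, scipy, OpenCV 4.12 (cv2) and the standard library are available. Lean on these libraries where they do the work, as an engineer would, in place of code of your own. Each camera call takes 0.05 s, during which the arm holds its last target. There are 200 camera calls.

## Working session

There is one attempt and no reset: what is moved stays moved. The work goes in short steps, Python scripts to look and compute and a shell command to move; the robot and the scene stay as the last step left them, time stands still between calls to the robot, and variables do not carry over. Pictures are saved under pics/ and viewed, at most 14 in all, crops included, and the job is handed in when it is done.

```bash
mkdir -p pics; ls; python3 - <<'E'
from plant import *
import cv2,numpy as np
o=get_obs();print(o)
for n in ["scene","top","wrist"]:
    im=capture(n);cv2.imwrite(f"pics/{n}0.png",im[:,:,::-1])
    m=camera_model(n);print(n,m)
    for t in (["hearth","corner","stack_spot","brick","tray","crucible","mould","board1","flux","wrench"] if n!="wrist" else []):
        print(t,[(round(d['score'],2),np.round(d['location']).tolist()) for d in pinpoint(n,t)][:5])
E
```

```text
pics
{'time': 0.0, 'joint_positions': array([-1.30099103e+00,  3.42738263e-01,  1.52499135e+00,  8.43974908e-06,
        1.27537557e+00, -1.45984106e-01]), 'dq': array([ 0.00079206, -0.00133499, -0.0001878 ,  0.00107646,  0.00043755,
        0.00069639]), 'tau': array([ 1.29920056e-03, -4.31239700e+01, -2.44216776e+01,  7.20106484e-02,
        5.58114436e-02, -1.31372199e-04]), 'tool_pos': array([ 211.97978357, -479.87756781,  226.04584444]), 'tcp_rot': array([-3.14009738e+00, -2.28006769e-04,  4.15786770e-01]), 'contact_force': array([ 0.59159418, -0.54177114,  0.02555002]), 'moment': array([ 0.0121605 ,  0.00316297, -0.01510045]), 'finger_force': 0.0, 'grip_width': 91.89832377950188}
scene {'fov_y': 54.30589274434772, 'cx': 319.8489726453274, 'cy': 240.55395440252403, 'pose': array([[ 3.40309661e-01, -5.55203094e-01,  7.58906357e-01,
         1.31839135e+03],
       [ 9.40089307e-01,  1.83266172e-01, -2.87481486e-01,
        -2.37430252e+02],
       [ 2.05287470e-02,  8.11272478e-01,  5.84307741e-01,
         6.22420553e+02],
       [ 0.00000000e+00,  0.00000000e+00,  0.00000000e+0
[... 962 characters left out ...]
5, [398.0, 299.0])]
brick [(0.95, [323.0, 232.0])]
tray [(0.92, [397.0, 298.0])]
crucible [(0.71, [468.0, 300.0])]
mould [(0.63, [420.0, 222.0])]
board1 [(0.82, [232.0, 254.0]), (0.74, [469.0, 299.0]), (0.72, [487.0, 237.0])]
flux [(0.8, [220.0, 192.0])]
wrench []
wrist {'fov_y': 66.88244934615943, 'cx': 319.3612342849886, 'cy': 231.99520685699733, 'pose': array([[ 4.04677779e-01,  8.80746976e-01,  2.46009471e-01,
         2.79376735e+02],
       [-9.14459161e-01,  3.89929990e-01,  1.08254544e-01,
        -4.51910703e+02],
       [-5.81607960e-04, -2.68773823e-01,  9.63203142e-01,
         3.85269968e+02],
       [ 0.00000000e+00,  0.00000000e+00,  0.00000000e+00,
         1.00000000e+00]])}
```

View pics/top0.png

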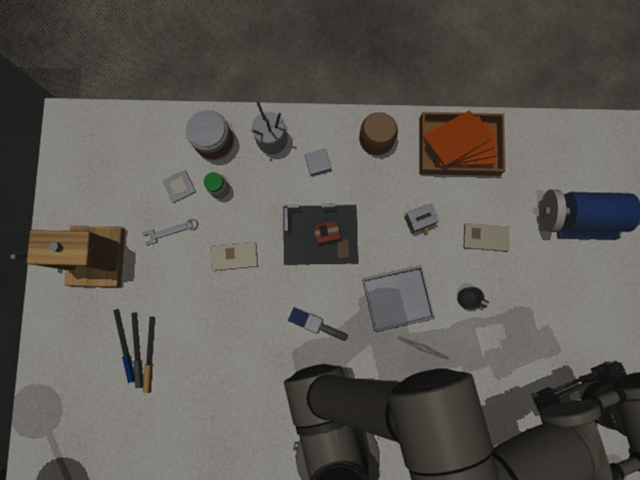

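View pics/scene0.png

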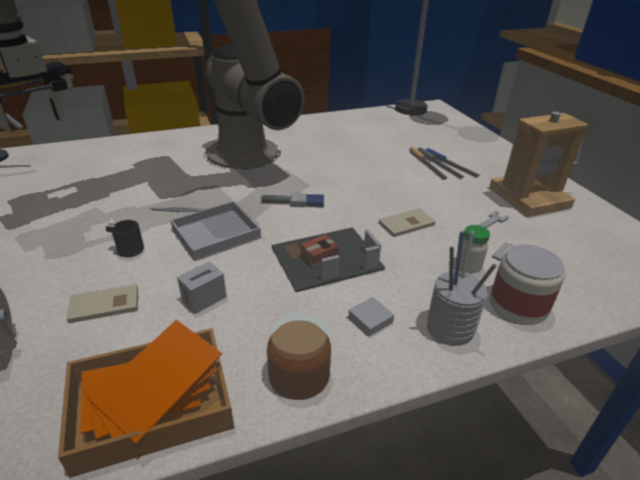

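The top view shows two boards, at (233,255) and (487,237). The brick is on the hearth at (327,232), the tray at (397,298), the crucible at (470,298) with its lip to the lower right, and the mould at (421,218). The scene view agrees, and shows no other boards.

```bash
cat > h.py <<'E'
from plant import *
import cv2,numpy as np
def unproj(m,px,z):
    px=np.atleast_2d(np.asarray(px,float)); f=240/np.tan(np.radians(m['fov_y']/2))
    d=np.c_[(px[:,0]-m['cx'])/f,-(px[:,1]-m['cy'])/f,-np.ones(len(px))]@m['pose'][:3,:3].T
    o=m['pose'][:3,3]; return (o+d*((z-o[2])/d[:,2])[:,None])[:,:2]
def snap(n,save=None):
    m=camera_model(n); im=capture(n)
    if save: cv2.imwrite(f"pics/{save}.png",im[:,:,::-1])
    return m,im
def rect(m,mask,z):
    "min area rect of mask projected on plane z: centre, (long,short), yaw deg of long side"
    c=max(cv2.findContours(mask.astype(np.uint8),0,cv2.CHAIN_APPROX_NONE)[0],key=cv2.contourArea)[:,0,:]
    p=unproj(m,c,z).astype(np.float32)
    b=cv2.boxPoints(cv2.minAreaRect(p)); e=[b[1]-b[0],b[2]-b[1]]; e.sort(key=lambda v:-np.linalg.norm(v))
    return b.mean(0).round(1),[round(float(np.linalg.norm(v)),1) for v in e],round(float(np.degrees(np.arctan2(e[0][1],e[0][0]))%180),1)
def find(n,m,things,k=3,smin=.3):
    for t,z in things.items():
        for d in regions_of(n,t)[:k]:
            if d['score']<smin or d['pixels'].sum()<20: continue
            print(n,t,round(d['score'],2),np.round(d['location']),*rect(m,d['pixels'],z))
E
python3 - <<'E'
from h import *
m,_=snap("top")
find("top",m,dict(hearth=8,brick=43,tray=28,crucible=62,mould=60,board1=12))
for t,z in dict(hearth=0,corner=8,stack_spot=8,brick=8,tray=0,crucible=0,mould=0,board1=0).items():
    for n in ["top"]:
        print(t,[(round(d['score'],2),unproj(m,d['location'],z)[0].round(1)) for d in pinpoint(n,t)])
ms,_=snap("scene")
for t,z in dict(hearth=0,corner=8,stack_spot=8,brick=8,tray=0,crucible=0,mould=0,board1=0).items():
        print(t,[(round(d['score'],2),unproj(ms,d['location'],z)[0].round(1)) for d in pinpoint('scene',t)])
E
```

```text
top hearth 0.89 [314. 234.] [576.1  56.5] [198.6, 166.3] 90.9
top brick 0.91 [326. 231.] [575.8  38.1] [65.1, 54.6] 103.9
top tray 0.68 [398. 300.] [ 408.2 -152. ] [163.1, 143.0] 104.0
top crucible 0.67 [474. 297.] [ 414.4 -336.4] [73.6, 53.3] 91.4
top mould 0.93 [422. 216.] [ 612.7 -210.1] [84.5, 63.1] 114.4
top board1 0.8 [488. 238.] [ 576.3 -391.6] [118.1, 67.3] 88.6
top board1 0.62 [235. 254.] [509.1 285.4] [121.1, 70.2] 95.6
hearth [(0.91, array([569.4,  63. ]))]
corner [(0.71, array([644.7, 145.7]))]
stack_spot [(0.73, array([598. ,  78.2]))]
brick [(0.85, array([579.4,  43.1]))]
tray [(0.94, array([ 409. , -151.9]))]
crucible [(0.75, array([ 421.1, -342. ]))]
mould [(0.8, array([ 622. , -206.9])), (0.49, array([ 578.9, -396. ]))]
board1 [(0.95, array([507.2, 287.5])), (0.89, array([ 581.2, -391.4]))]
hearth [(0.63, array([576.5,  61.9]))]
corner [(0.57, array([642.6, 138.8]))]
stack_spot [(0.79, array([605.1,  91.3]))]
brick [(0.71, array([584.6,  44.9]))]
tray [(0.69, array([ 400.5, -154.6]))]
crucible [(0.7, array([ 425.5, -335.3])), (0.66, array([583.2,  62.1]))]
mould [(0.97, array([ 624.1, -205.2])), (0.16, array([563.2, 473. ]))]
board1 [(0.97, array([509.4, 286.1])), (0.9, array([ 581. , -386.9]))]
```

```bash
cat >> h.py <<'E'
def plan(x=None,y=None,z=None,yaw=None):
    "total units needed: tilt corrections ignored; turn first (wz), then dx dy dz at the final yaw"
    o=get_obs(); p=o['tool_pos']; w=np.degrees(o['tcp_rot'][2])
    yaw=w if yaw is None else yaw
    D=np.array([p[0] if x is None else x,p[1] if y is None else y,p[2] if z is None else z])-p
    c,s=np.cos(np.radians(yaw)),np.sin(np.radians(yaw))
    print('t',round(o['time'],2),'pos',p.round(1),'rpy',np.degrees(o['tcp_rot']).round(2),'w',round(o['grip_width'],1),'ff',round(o['finger_force'],1),'F',o['contact_force'].round(1))
    print('  wz',round(-(((yaw-w)+180)%360-180)/4,2),'dx,dy,dz',(np.array([c*D[0]+s*D[1],s*D[0]-c*D[1],-D[2]])/30).round(2))
E
python3 -m pendant '[0,0,0,0,0,0.82,-1, 0,0,0,0,0,0.82,-1, 0,0,0,0,0,0.82,-1]' | tail -3
python3 -m pendant '[1,-0.86,0,0,0,0,-1,1,-0.86,0,0,0,0,-1,1,-0.86,0,0,0,0,-1,1,-0.86,0,0,0,0,-1,1,-0.86,0,0,0,0,-1,1,-0.86,0,0,0,0,-1,1,-0.86,0,0,0,0,-1,1,-0.86,0,0,0,0,-1]' | tail -3
python3 -m pendant '[1,-0.86,0,0,0,0,-1,1,-0.86,0,0,0,0,-1,1,-0.86,0,0,0,0,-1,1,-0.86,0,0,0,0,-1,1,-0.86,0,0,0,0,-1,1,-0.86,0,0,0,0,-1,1,-0.86,0,0,0,0,-1,1,-0.86,0,0,0,0,-1,0,0,0,0,0,0,-1]' | tail -3
python3 - <<'E'
from h import *
plan(576,38,120,14)
m,_=snap("wrist","w1")
find("wrist",m,dict(hearth=8,brick=43,mould=60))
for t in ["corner","stack_spot","brick"]:
    print(t,[(round(d['score'],2),unproj(m,d['location'],8)[0].round(1)) for d in pinpoint('wrist',t)])
E
```

```text
contact_force: [-0.8, -0.0, 0.3]
grip_width: 91.6
finger_force: 0.0
contact_force: [0.6, -1.5, -0.1]
grip_width: 91.7
finger_force: 0.0
contact_force: [0.2, -0.1, -0.2]
grip_width: 91.5
finger_force: 0.0
t 4.35 pos [579.8  40.  226.1] rpy [-1.7994e+02 -6.0000e-02  1.4220e+01] w 91.5 ff 0.0 F [ 0.2 -0.1 -0.2]
  wz 0.06 dx,dy,dz [-0.14  0.03  3.54]
wrist hearth 0.76 [284. 187.] [576.8  61.3] [208.1, 159.9] 92.3
wrist brick 0.7 [316. 206.] [581.3  40.7] [65.7, 55.0] 102.8
wrist mould 0.81 [574. 227.] [ 622.9 -193.6] [99.7, 66.6] 113.7
corner [(0.89, array([639.9, 147.8]))]
stack_spot [(0.61, array([606.3,  84.2]))]
brick [(0.92, array([577.7,  43. ]))]
```

View pics/w1.png

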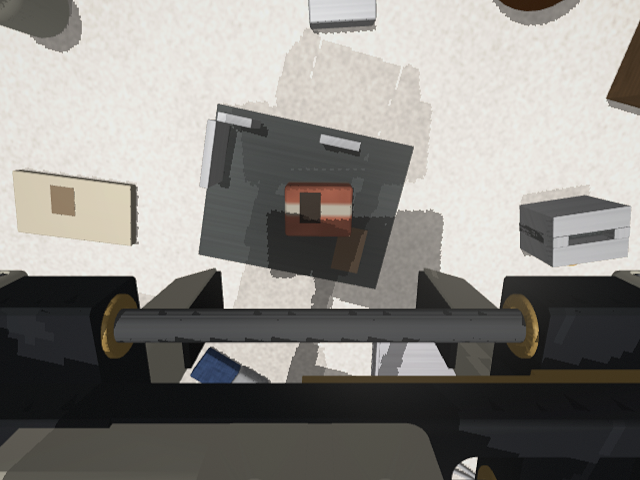

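```bash
cat > /tmp/a.py <<'E'
from h import *
m=camera_model("wrist")
P=unproj(m,[[217,104],[413,147],[377,289],[199,255]],8);print(P.round(1),P.mean(0))
e=lambda a,b:np.degrees(np.arctan2(*(P[b]-P[a])[::-1])).round(2)
print('y-edges',e(1,0),e(2,3),'x-edges',e(3,0),e(2,1))
print('brick top corners',unproj(m,[[286,184],[352,184],[351,236],[287,236]],43).round(1))
plan(580,41,60,13)
plan(580,41,14,13)
E
python3 /tmp/a.py
```

```text
[[649.2 155.5]
 [656.3 -44. ]
 [497.7 -52.7]
 [489.5 148.4]] [573.16332065  51.7922844 ]
y-edges 92.04 92.33 x-edges 2.53 3.13
brick top corners [[594.3  70.7]
 [609.3  10.2]
 [559.8  -2.3]
 [544.6  58.7]]
t 4.7 pos [577.7  35.2 227. ] rpy [179.98  -0.    13.89] w 91.7 ff 0.0 F [ 0.   0.1 -0.9]
  wz 0.22 dx,dy,dz [ 0.12 -0.17  5.57]
t 4.7 pos [577.7  35.2 227. ] rpy [179.98  -0.    13.89] w 91.7 ff 0.0 F [ 0.   0.1 -0.9]
  wz 0.22 dx,dy,dz [ 0.12 -0.17  7.1 ]
```

```bash
cat > /tmp/a.py <<'E'
from h import *
m,_=snap("wrist","w2")
find("wrist",m,dict(hearth=8,brick=43,mould=60))
for t in ["corner","stack_spot","brick"]:
    print(t,[(round(d['score'],2),unproj(m,d['location'],8)[0].round(1)) for d in pinpoint('wrist',t)])
g=cv2.cvtColor(cv2.imread("pics/w2.png"),cv2.COLOR_BGR2HSV)
plan(580,41,14,13)
E
python3 /tmp/a.py
```

```text
wrist hearth 0.6 [282. 185.] [576.2  61.7] [209.3, 160.9] 92.4
wrist brick 0.67 [315. 204.] [580.9  40.7] [64.5, 52.9] 102.7
wrist brick 0.33 [281. 185.] [583.  61.] [189.1, 145.4] 92.4
wrist mould 0.92 [569. 223.] [ 622.2 -193.9] [100.5, 66.6] 113.0
corner [(0.74, array([640. , 147.1]))]
stack_spot [(0.89, array([606.5,  83.6]))]
brick [(0.85, array([577.2,  40.1]))]
t 5.05 pos [578.1  36.1 226.8] rpy [ 1.7999e+02 -1.0000e-02  1.3970e+01] w 92.1 ff 0.0 F [-0.7 -0.7 -0.7]
  wz 0.24 dx,dy,dz [ 0.1  -0.15  7.09]
```

```bash
python3 -m pendant '[0.1,-0.15,1,0,0,0.24,-1, 0,0,1,0,0,0,-1, 0,0,1,0,0,0,-1, 0,0,1,0,0,0,-1, 0,0,1,0,0,0,-1, 0,0,1,0,0,0,-1, 0,0,0.6,0,0,0,-1, 0,0,0.45,0,0,0,-1, 0,0,0,0,0,0,-1, 0,0,0,0,0,0,-1]' | tail -3
python3 -m pendant '[0,0,0,0,0,0,1, 0,0,0,0,0,0,1, 0,0,0,0,0,0,1, 0,0,0,0,0,0,1, 0,0,0,0,0,0,1, 0,0,0,0,0,0,1, 0,0,0,0,0,0,1, 0,0,0,0,0,0,1]'
python3 -c "
from h import *
plan(408,-152,None,13)"
```

```text
contact_force: [1.0, 0.5, 0.2]
grip_width: 91.8
finger_force: 0.0
time: 6.85
tool_pos: [580.2, 41.3, 15.7]
tcp_rot: [3.141, -0.001, 0.227]
contact_force: [-1.2, -0.1, 4.8]
grip_width: 64.6
finger_force: 30.0
t 6.85 pos [580.2  41.3  15.7] rpy [ 1.7998e+02 -4.0000e-02  1.3020e+01] w 64.6 ff 30.0 F [-1.2 -0.1  4.8]
  wz 0.01 dx,dy,dz [-7.04  4.99 -0.  ]
```

```bash
python3 -m pendant '[0,0,-1,0,0,0,1, 0,0,-1,0,0,0,1, 0,0,-1,0,0,0,1, -1,0.71,0,0,0,0,1, -1,0.71,0,0,0,0,1, -1,0.71,0,0,0,0,1, -1,0.71,0,0,0,0,1, -1,0.71,0,0,0,0,1, -1,0.71,0,0,0,0,1, -1,0.71,0,0,0,0,1, 0,0,0,0,0,0,1, 0,0,0,0,0,0,1]'
python3 - <<'E'
from h import *
plan(408,-152,14,14)
m,_=snap("wrist")
find("wrist",m,dict(tray=28,brick=43,crucible=62))
m,_=snap("top")
find("top",m,dict(tray=28,hearth=8,brick=130))
E
```

```text
time: 8.05
tool_pos: [408.6, -151.7, 105.1]
tcp_rot: [-3.141, -0.0, 0.225]
contact_force: [-0.3, -0.2, -0.6]
grip_width: 64.8
finger_force: 30.0
t 8.05 pos [ 408.6 -151.7  105.1] rpy [-179.99   -0.     12.89] w 64.8 ff 30.0 F [-0.3 -0.2 -0.6]
  wz -0.28 dx,dy,dz [-0.02  0.01  3.04]
wrist tray 0.94 [316. 192.] [ 430.4 -146.3] [159.5, 96.4] 104.0
wrist brick 0.62 [116.  24.] [510.7  -6.6] [106.6, 34.0] 94.1
wrist crucible 0.87 [574. 268.] [ 437.9 -299. ] [55.4, 24.3] 85.9
top tray 0.83 [394. 316.] [453.  -97.8] [76.6, 25.7] 102.2
top tray 0.72 [485. 236.] [ 574.4 -384.6] [121.2, 69.7] 85.5
top tray 0.69 [474. 299.] [ 414.6 -354.7] [57.9, 57.2] 91.4
top hearth 0.59 [317. 233.] [576.6  55.8] [198.5, 160.6] 92.7
```

```bash
python3 -m pendant '[0,0,1,0,0,-0.28,1, 0,0,1,0,0,0,1, 0,0,0.6,0,0,0,1, 0,0,0.4,0,0,0,1,0,0,0,0,0,0,1,0,0,0,0,0,0,-1, 0,0,0,0,0,0,-1, 0,0,0,0,0,0,-1, 0,0,0,0,0,0,-1,0,0,0,0,0,0,-1]'
python3 -m pendant '[0,0,-1,0,0,0,-1,0,0,-1,0,0,0,-1,0,0,-1,0,0,0,-1,0,0,-1,0,0,0,-1,0,0,-1,0,0,0,-1,0,0,0,0,0,0,-1,0,0,0,0,0,0,-1]'
python3 - <<'E'
from h import *
m,_=snap("wrist","w3")
find("wrist",m,dict(tray=28,brick=39,crucible=62))
plan(578,-390,150,88)
E
```

```text
time: 9.45
tool_pos: [409.1, -151.4, 15.6]
tcp_rot: [3.141, -0.001, 0.247]
contact_force: [-0.3, -0.4, 0.3]
grip_width: 91.6
finger_force: 0.0
time: 10.15
tool_pos: [409.0, -151.3, 165.6]
tcp_rot: [3.14, -0.001, 0.247]
contact_force: [0.4, -0.2, 0.1]
grip_width: 91.7
finger_force: 0.0
wrist tray 0.89 [315. 190.] [ 409.6 -151.8] [160.3, 140.1] 104.0
wrist brick 0.97 [317. 222.] [ 409.8 -151.7] [64.4, 53.4] 104.2
t 10.35 pos [ 408.3 -150.9  164.2] rpy [-1.7991e+02  1.0000e-01  1.4140e+01] w 91.6 ff 0.0 F [ 0.1 -0.3 -0.7]
  wz -18.46 dx,dy,dz [-7.77  5.93  0.47]
```

```bash
python3 -m pendant '[0,0,0,0,0,-1,-1,0,0,0,0,0,-1,-1,0,0,0,0,0,-1,-1,0,0,0,0,0,-1,-1,0,0,0,0,0,-1,-1,0,0,0,0,0,-1,-1,0,0,0,0,0,-1,-1,0,0,0,0,0,-1,-1,0,0,0,0,0,-1,-1,0,0,0,0,0,-1,-1]' >/dev/null
python3 -m pendant '[0,0,0,0,0,-1,-1,0,0,0,0,0,-1,-1,0,0,0,0,0,-1,-1,0,0,0,0,0,-1,-1,0,0,0,0,0,-1,-1,0,0,0,0,0,-1,-1,0,0,0,0,0,-1,-1,0,0,0,0,0,-1,-1,0,0,0,0,0,-0.46,-1,0,0,0,0,0,0,-1]' >/dev/null
python3 -m pendant '[-1,0.76,0,0,0,0,-1,-1,0.76,0,0,0,0,-1,-1,0.76,0,0,0,0,-1,-1,0.76,0,0,0,0,-1,-1,0.76,0,0,0,0,-1,-1,0.76,0,0,0,0,-1,-1,0.76,0,0,0,0,-1,-0.8,0.6,0,0,0,0,-1,0,0,0,0,0,0,-1,0,0,0,0,0,0,-1,0,0,0,0,0,0,-1]'
python3 - <<'E'
from h import *
m,_=snap("wrist","w4")
find("wrist",m,dict(board1=12,mould=60))
m,_=snap("top")
find("top",m,dict(mould=60,brick=39))
plan(578,-390,3,88)
E
```

```text
time: 13.45
tool_pos: [577.7, -390.3, 164.7]
tcp_rot: [-3.14, -0.001, 1.536]
contact_force: [-0.6, 0.5, 0.9]
grip_width: 91.9
finger_force: 0.0
wrist board1 0.7 [317. 207.] [ 578.2 -389.5] [119.8, 66.1] 87.0
wrist mould 0.66 [370.  12.] [ 621.6 -251.8] [53.7, 24.3] 178.0
top mould 0.65 [419. 217.] [ 612.1 -208.5] [83.1, 62.5] 111.5
t 13.75 pos [ 578.2 -390.9  165.8] rpy [1.7997e+02 2.0000e-02 8.8000e+01] w 91.9 ff 0.0 F [-0.5 -0.6  0.6]
  wz -0.0 dx,dy,dz [ 0.03 -0.01  5.43]
```

View pics/w4.png

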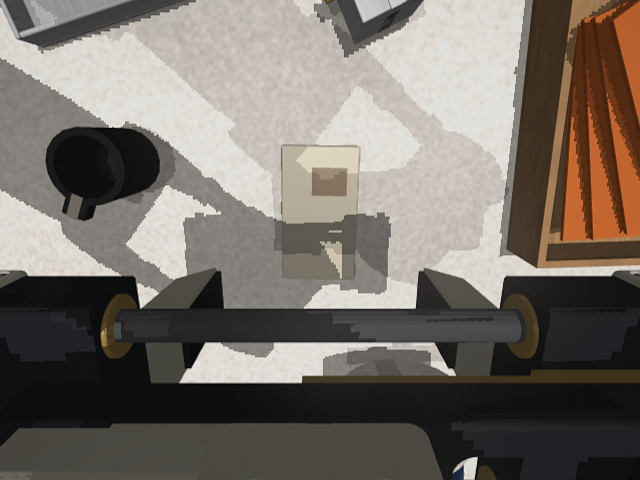

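```bash
python3 -m pendant '[0.04,0,1,0,0,0.25,-1, 0,0,1,0,0,0,-1, 0,0,1,0,0,0,-1, 0,0,1,0,0,0,-1, 0,0,0.9,0,0,0,-1, 0,0,0.5,0,0,0,-1, 0,0,0,0,0,0,-1, 0,0,0,0,0,0,-1]' | head -2
python3 -m pendant '[0,0,0,0,0,0,1, 0,0,0,0,0,0,1, 0,0,0,0,0,0,1, 0,0,0,0,0,0,1, 0,0,0,0,0,0,1, 0,0,0,0,0,0,1, 0,0,0,0,0,0,1]'
python3 -m pendant '[0,0,-1,0,0,0,1,0,0,-1,0,0,0,1,0,0,-1,0,0,0,1,0,0,-1,0,0,0,1,0,0,0,0,0,0,1]'
python3 - <<'E'
from h import *
plan(596,84,120,92.4)
E
```

```text
time: 14.55
tool_pos: [578.6, -390.3, 3.8]
time: 15.25
tool_pos: [578.3, -390.2, 3.6]
tcp_rot: [3.141, 0.0, 1.518]
contact_force: [-1.3, 0.3, 4.0]
grip_width: 65.6
finger_force: 30.0
time: 15.75
tool_pos: [580.2, -391.7, 128.2]
tcp_rot: [3.135, 0.005, 1.518]
contact_force: [0.6, -0.3, -0.7]
grip_width: 65.3
finger_force: 30.0
t 15.75 pos [ 580.2 -391.7  128.2] rpy [179.6    0.31  86.98] w 65.3 ff 30.0 F [ 0.6 -0.3 -0.7]
  wz -1.35 dx,dy,dz [15.82  1.19  0.27]
```

```bash
python3 -m pendant '[0,0,0,0,0,-0.7,1,0,0,0,0,0,-0.63,1,1,0.08,0,0,0,0,1,1,0.08,0,0,0,0,1,1,0.08,0,0,0,0,1,1,0.08,0,0,0,0,1,1,0.08,0,0,0,0,1,1,0.08,0,0,0,0,1,1,0.08,0,0,0,0,1,1,0.08,0,0,0,0,1,1,0.08,0,0,0,0,1,1,0.08,0,0,0,0,1]' | tail -2
python3 -m pendant '[1,0.08,0,0,0,0,1,1,0.08,0,0,0,0,1,1,0.08,0,0,0,0,1,1,0.08,0,0,0,0,1,1,0.08,0,0,0,0,1,0.6,0.08,0,0,0,0,1,0,0,0,0,0,0,1,0,0,0,0,0,0,1]'
python3 - <<'E'
from h import *
plan(599,77,14,92.3)
m,_=snap("wrist","w5")
find("wrist",m,dict(board1=132,hearth=8))
for t in ["corner","stack_spot"]:
    print(t,[(round(d['score'],2),unproj(m,d['location'],8)[0].round(1)) for d in pinpoint('wrist',t)])
E
```

```text
grip_width: 65.6
finger_force: 30.0
time: 17.75
tool_pos: [597.2, 78.9, 122.1]
tcp_rot: [-3.14, 0.0, 1.612]
contact_force: [-0.1, -0.1, -0.8]
grip_width: 65.5
finger_force: 30.0
t 17.75 pos [597.2  78.9 122.1] rpy [-1.799e+02  3.000e-02  9.236e+01] w 65.5 ff 30.0 F [-0.1 -0.1 -0.8]
  wz 0.01 dx,dy,dz [-0.07  0.06  3.6 ]
wrist board1 0.62 [319. 246.] [597.2 106.9] [65.9, 65.5] 92.5
wrist board1 0.61 [194.   3.] [553.2 192.6] [36.6, 2.9] 2.4
wrist board1 0.36 [234. 150.] [585.4 118.4] [89.6, 72.5] 2.4
wrist hearth 0.96 [236. 152.] [576.6  92.7] [164.2, 131.3] 2.4
corner [(0.75, array([637.7, 146.9]))]
stack_spot []
```

View pics/w5.png

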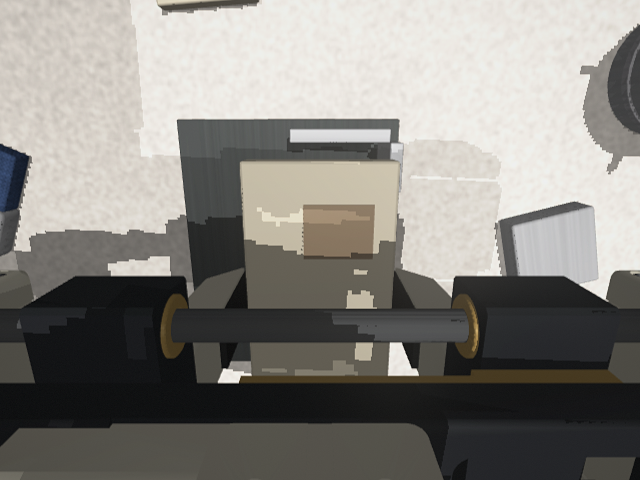

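The held board is parallel to the hearth edges: hearth corner at (178,120), left stop at (340,137). I'll lower it just short of both stops, then push.

```bash
python3 -m pendant '[-0.07,0.06,1,0,0,0,1, 0,0,1,0,0,0,1, 0,0,1,0,0,0,1, 0,0,0.4,0,0,0,1, 0,0,0.2,0,0,0,1, 0,0,0,0,0,0,1, 0,0,0,0,0,0,1]'
python3 -m pendant '[0,0.1,0,0,0,0,1, 0,0.1,0,0,0,0,1, 0,0,0,0,0,0,1]' | grep -E "pos|force"
python3 -m pendant '[0.1,0,0,0,0,0,1, 0.1,0,0,0,0,0,1, 0,0,0,0,0,0,1]'| grep -E "pos|force"
```

```text
time: 18.7
tool_pos: [600.7, 76.9, 16.6]
tcp_rot: [3.139, 0.0, 1.611]
contact_force: [-0.3, -1.0, -1.2]
grip_width: 65.8
finger_force: 30.0
tool_pos: [606.2, 77.3, 15.8]
contact_force: [-0.5, -0.0, -0.4]
finger_force: 30.0
tool_pos: [605.5, 83.8, 15.2]
contact_force: [0.2, 0.1, -1.5]
finger_force: 30.0
```

```bash
python3 -m pendant '[0,0,0.1,0,0,0,1, 0,0.07,0,0,0,0,1, 0,0,0,0,0,0,1]' | grep -E "pos|force"
python3 -m pendant '[0,0.07,0,0,0,0,1, 0,0,0,0,0,0,1]'| grep -E "pos|force"
python3 -m pendant '[0.07,0,0,0,0,0,1, 0,0,0,0,0,0,1]'| grep -E "pos|force"
python3 -m pendant '[0.07,0,0,0,0,0,1, 0,0,0,0,0,0,1]'| grep -E "pos|force"
```

```text
tool_pos: [606.0, 83.3, 11.7]
contact_force: [-5.1, 0.8, 1.4]
finger_force: 30.0
tool_pos: [606.0, 83.4, 11.7]
contact_force: [-12.8, -0.3, 7.6]
finger_force: 30.0
tool_pos: [606.0, 83.7, 11.7]
contact_force: [-12.2, -7.1, 6.8]
finger_force: 30.0
tool_pos: [606.0, 84.4, 11.8]
contact_force: [-11.3, -12.9, 6.4]
finger_force: 30.0
```

```bash
python3 -m pendant '[0.07,0,0,0,0,0,1, 0,0,0,0,0,0,1]'| grep -E "pos|force"
python3 -m pendant '[0,0,0,0,0,0,0.1, 0,0,0,0,0,0,0.1, 0,-0.05,0,0,0,0,0.1, 0,0,0,0,0,0,0.1]'
python3 -m pendant '[0,0,-0.5,0,0,0,0.1,0,0,-1,0,0,0,-1,0,0,-1,0,0,0,-1,0,0,-1,0,0,0,-1,0,0,-1,0,0,0,-1,0,0,0,0,0,0,-1,0,0,0,0,0,0,-1]'
python3 - <<'E'
from h import *
m,_=snap("wrist","w6")
find("wrist",m,dict(board1=20,hearth=8))
plan(508,286,160,94)
mt,_=snap("top")
find("top",mt,dict(board1=12,mould=60,brick=39))
E
```

```text
tool_pos: [606.0, 84.5, 11.8]
contact_force: [-13.4, -21.3, 8.3]
finger_force: 30.0
time: 20.8
tool_pos: [606.0, 84.5, 11.7]
tcp_rot: [-3.136, 0.007, 1.611]
contact_force: [-6.7, -20.7, 2.7]
grip_width: 65.5
finger_force: 30.0
time: 21.5
tool_pos: [608.3, 89.6, 147.8]
tcp_rot: [3.14, 0.0, 1.611]
contact_force: [0.1, -0.2, -0.7]
grip_width: 91.9
finger_force: 0.0
wrist board1 0.9 [314. 224.] [604.9  81.8] [119.5, 65.7] 91.9
wrist board1 0.73 [196.  14.] [520.2 234. ] [65.5, 21.9] 2.4
t 21.65 pos [607.2  89.6 145.7] rpy [-179.86    0.     92.3 ] w 91.7 ff 0.0 F [ 1.7 -0.3 -0.3]
  wz -0.43 dx,dy,dz [ 6.76 -2.84 -0.48]
top board1 0.55 [234. 258.] [510.3 285.6] [120.7, 66.4] 96.3
top mould 0.86 [424. 217.] [ 611.9 -209.1] [82.4, 62.7] 113.3
top brick 0.98 [397. 298.] [ 405.6 -152.1] [68.4, 49.4] 102.6
top brick 0.54 [234. 255.] [507.1 279.9] [120.7, 66.8] 97.7
```

View pics/w6.png

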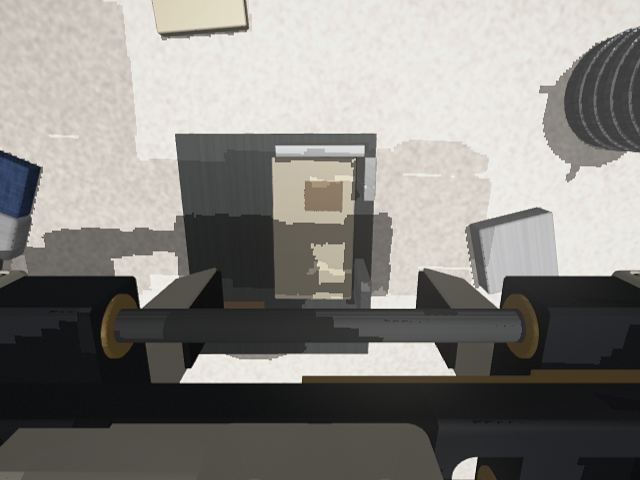

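The partial-open value was still closed on the board, so it was let go during the lift. It's still flat in the corner but may be a few mm off, so I'll grip it again and re-seat it.

```bash
python3 -m pendant '[-0.22,-0.05,1,0,0,0,-1, 0,0,1,0,0,0,-1, 0,0,1,0,0,0,-1, 0,0,0.8,0,0,0,-1, 0,0,0.5,0,0,0,-1, 0,0,0.15,0,0,0,-1, 0,0,0,0,0,0,-1]' | grep -E "pos|force"
python3 -m pendant '[0,0,0,0,0,0,1,0,0,0,0,0,0,1,0,0,0,0,0,0,1,0,0,0,0,0,0,1,0,0,0,0,0,0,1,0,0,0,0,0,0,1]'| grep -E "pos|force|wid"
python3 -m pendant '[0,0.08,0,0,0,0,1, 0,0,0,0,0,0,1]'| grep -E "pos|force"
python3 -m pendant '[0.08,0,0,0,0,0,1, 0,0,0,0,0,0,1]'| grep -E "pos|force"
```

```text
tool_pos: [606.7, 83.0, 13.5]
contact_force: [0.3, -0.1, -0.8]
finger_force: 0.0
tool_pos: [606.1, 82.9, 14.4]
contact_force: [-4.6, -0.4, 6.0]
grip_width: 65.5
finger_force: 30.0
tool_pos: [606.1, 82.9, 14.3]
contact_force: [-12.3, -2.0, 13.3]
finger_force: 30.0
tool_pos: [606.1, 83.3, 14.3]
contact_force: [-13.4, -10.0, 12.5]
finger_force: 30.0
```

```bash
python3 -m pendant '[0.1,0,0,0,0,0,1, 0,0,0,0,0,0,1]'| grep -E "pos|force"
python3 -m pendant '[0.1,0,0,0,0,0,1, 0,0,0,0,0,0,1]'| grep -E "pos|force"
python3 -m pendant '[0.1,0,0,0,0,0,1, 0,0,0,0,0,0,1]'| grep -E "pos|force"
```

```text
tool_pos: [606.0, 85.6, 14.3]
contact_force: [-12.7, -12.6, 12.3]
finger_force: 30.0
tool_pos: [606.0, 85.9, 14.2]
contact_force: [-13.0, -23.0, 13.1]
finger_force: 30.0
tool_pos: [606.0, 86.5, 14.2]
contact_force: [-12.3, -32.5, 12.5]
finger_force: 30.0
```

```bash
python3 -m pendant '[0,0,0,0,0,0,-1,0,0,0,0,0,0,-1,0,0,0,0,0,0,-1,0,0,0,0,0,0,-1,0,0,0,0,0,0,-1]'| grep -E "pos|force|wid"
python3 -m pendant '[0,0,-1,0,0,0,-1,0,0,-1,0,0,0,-1,0,0,-1,0,0,0,-1,0,0,-1,0,0,0,-1,0,0,-0.5,0,0,0,-1,0,0,0,0,0,0,-1,0,0,0,0,0,0,-1,0,0,0,0,0,0,-1]' | grep pos
python3 - <<'E'
from h import *
m,_=snap("wrist","w7")
find("wrist",m,dict(board1=20))
plan(508,286,160,95.5)
im=cv2.imread("pics/w7.png")[80:330,170:400]
cv2.imwrite("pics/w7c.png",cv2.resize(im,None,fx=2.4,fy=2.4,interpolation=cv2.INTER_CUBIC))
E
```

```text
tool_pos: [608.7, 95.0, 13.7]
contact_force: [-0.2, 0.2, -0.3]
grip_width: 91.3
finger_force: 0.0
tool_pos: [607.8, 94.6, 147.1]
wrist board1 0.85 [199.  20.] [520.2 238.3] [65.4, 27.4] 6.0
wrist board1 0.63 [317. 228.] [607.2  83.9] [116.3, 65.8] 92.5
t 25.55 pos [607.9  94.5 147.2] rpy [-179.85    0.     92.31] w 91.5 ff 0.0 F [ 0.6  0.6 -0.7]
  wz -0.8 dx,dy,dz [ 6.67 -2.7  -0.43]
```

View pics/w7c.png

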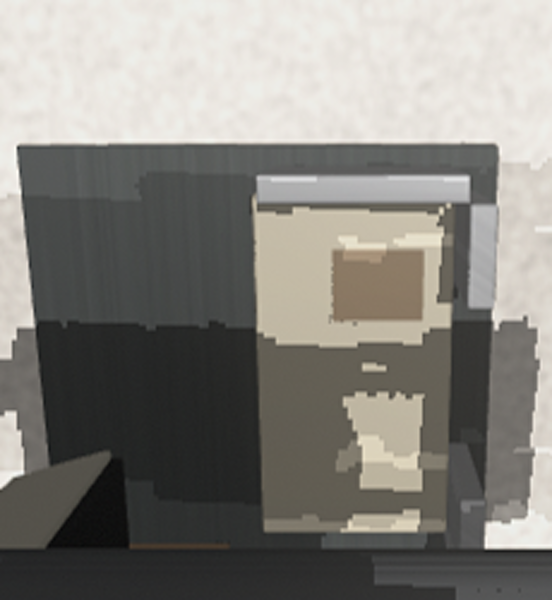

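```bash
python3 - <<'E'
from h import *
m=camera_model("wrist")
c=lambda p:[170+p[0]/2.4,80+p[1]/2.4]
print('far stop inner top',unproj(m,[c([470,215]),c([470,300])],58).round(1))
print('board edge top',unproj(m,[c([445,215]),c([445,300]),c([447,440])],20).round(1))
print('left stop inner',unproj(m,[c([260,207]),c([468,203])],58).round(1),'board end',unproj(m,[c([258,207]),c([440,210])],20).round(1))
E
```

```text
far stop inner top [[638.3 142. ]
 [640.1 117.7]]
board edge top [[635.  138. ]
 [636.9 110. ]
 [640.9  60.6]]
left stop inner [[579.2 141.8]
 [637.4 145.3]] board end [[574.3 138.1]
 [633.3 139.5]]
```

```bash
python3 -m pendant '[0,0,0,0,0,-0.92,-1,0.96,-0.38,0,0,0,0,-1,0.96,-0.38,0,0,0,0,-1,0.96,-0.38,0,0,0,0,-1,0.96,-0.38,0,0,0,0,-1,0.96,-0.38,0,0,0,0,-1,0.96,-0.38,0,0,0,0,-1,0.96,-0.38,0,0,0,0,-1,0,0,0,0,0,0,-1,0,0,0,0,0,0,-1,0,0,0,0,0,0,-1]' | grep pos
python3 - <<'E'
from h import *
m,_=snap("wrist","w8")
find("wrist",m,dict(board1=12,wrench=5,flux=90))
m,_=snap("top","t8")
find("top",m,dict(mould=60,brick=39))
plan(508,286,3,96)
E
```

```text
tool_pos: [508.5, 285.9, 148.2]
wrist board1 0.93 [320. 210.] [511.6 288.9] [119.8, 66.6] 96.9
wrist wrench 0.95 [444.  49.] [592.7 426.7] [67.9, 33.0] 101.3
wrist flux 0.74 [586. 186.] [664.4 340.9] [87.1, 47.9] 174.0
top mould 0.95 [422. 219.] [ 612.1 -209.7] [81.4, 61.6] 115.5
top brick 0.93 [400. 297.] [ 406.1 -151.9] [66.2, 49.1] 104.6
t 27.0 pos [508.5 286.2 148.7] rpy [180.     0.    95.94] w 91.3 ff 0.0 F [0.2 1.1 0.5]
  wz -0.01 dx,dy,dz [-0.01 -0.02  4.86]
```

View pics/w8.png

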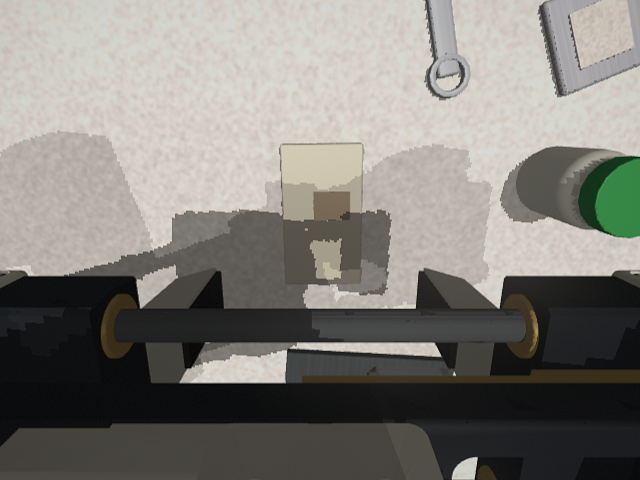

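Only one board lies here, at (321,213). The jar at (610,195) is clear of the hand, so I'll grasp the board.

```bash
python3 -m pendant '[0.07,0.1,1,0,0,-0.2,-1, 0,0,1,0,0,0,-1, 0,0,1,0,0,0,-1, 0,0,1,0,0,0,-1, 0,0,0.5,0,0,0,-1, 0,0,0.34,0,0,0,-1, 0,0,0,0,0,0,-1, 0,0,0,0,0,0,-1]' | grep pos
python3 -m pendant '[0,0,0,0,0,0,1,0,0,0,0,0,0,1,0,0,0,0,0,0,1,0,0,0,0,0,0,1,0,0,0,0,0,0,1,0,0,0,0,0,0,1,0,0,0,0,0,0,1]'
python3 -m pendant '[0,0,-1,0,0,0,1,0,0,-1,0,0,0,1,0,0,-1,0,0,0,1,0,0,-1,0,0,0,1,0,0,0,0,0,0,1,0,0,0,0,0,0,1]' | grep -E "pos|width"
python3 -c "
from h import *
plan(599,77,None,92.3)"
```

```text
tool_pos: [511.5, 289.2, 4.2]
time: 28.5
tool_pos: [511.1, 289.1, 3.9]
tcp_rot: [3.141, -0.0, 1.689]
contact_force: [-1.1, 0.1, 4.4]
grip_width: 65.5
finger_force: 30.0
tool_pos: [510.8, 289.0, 123.3]
grip_width: 65.3
t 29.1 pos [510.8 289.  123.3] rpy [179.99   0.    96.78] w 65.3 ff 30.0 F [-0.  -0.6 -1.7]
  wz 1.12 dx,dy,dz [-7.18  2.65 -0.  ]
```

```bash
python3 -m pendant '[0,0,0,0,0,0.56,1,0,0,0,0,0,0.56,1,-0.9,0.33,0,0,0,0,1,-0.9,0.33,0,0,0,0,1,-0.9,0.33,0,0,0,0,1,-0.9,0.33,0,0,0,0,1,-0.9,0.33,0,0,0,0,1,-0.9,0.33,0,0,0,0,1,-0.9,0.33,0,0,0,0,1,-0.88,0.34,0,0,0,0,1,0,0,0,0,0,0,1,0,0,0,0,0,0,1]' | grep -E "pos|width"
python3 - <<'E'
from h import *
plan(600,77,28,92.3)
m,_=snap("wrist","w9")
find("wrist",m,dict(board1=120))
E
```

```text
tool_pos: [598.1, 76.6, 121.5]
grip_width: 65.5
t 30.3 pos [598.1  76.6 121.5] rpy [-1.7979e+02 -2.0000e-02  9.2220e+01] w 65.5 ff 30.0 F [ 0.4  0.2 -1.9]
  wz -0.02 dx,dy,dz [0.01 0.06 3.12]
wrist board1 0.92 [331. 149.] [602.  140.8] [40.2, 8.8] 2.3
wrist board1 0.57 [318. 244.] [598.2 100.9] [70.6, 70.4] 92.3
```

```bash
python3 -m pendant '[0,0.05,1,0,0,0,1, 0,0,1,0,0,0,1, 0,0,0.8,0,0,0,1, 0,0,0.32,0,0,0,1, 0,0,0,0,0,0,1, 0,0,0,0,0,0,1]' | grep -E "pos|force|wid"
python3 -m pendant '[0,0.1,0,0,0,0,1, 0.1,0,0.05,0,0,0,1, 0.1,0,0,0,0,0,1, 0,0,0,0,0,0,1]' | grep -E "pos|force"
python3 -m pendant '[0,0.1,0,0,0,0,1, 0,0,0,0,0,0,1]' | grep -E "pos|force"
```

```text
tool_pos: [601.1, 77.6, 30.8]
contact_force: [0.1, 0.2, -1.8]
grip_width: 65.5
finger_force: 30.0
tool_pos: [603.4, 83.7, 28.7]
contact_force: [-0.6, -0.2, -1.5]
finger_force: 30.0
tool_pos: [606.0, 83.4, 28.3]
contact_force: [-2.1, 0.4, -0.8]
finger_force: 30.0
```

```bash
python3 -m pendant '[0,0,0.14,0,0,0,1, 0,0.1,0,0,0,0,1, 0,0,0,0,0,0,1]' | grep -E "pos|force|wid"
python3 -m pendant '[0.1,0,0,0,0,0,1, 0,0,0,0,0,0,1]' | grep -E "pos|force"
python3 -m pendant '[0.1,0,0,0,0,0,1, 0,0,0,0,0,0,1]' | grep -E "pos|force"
```

```text
tool_pos: [606.1, 83.3, 23.9]
contact_force: [-13.2, -1.2, 8.5]
grip_width: 65.4
finger_force: 30.0
tool_pos: [606.0, 84.3, 23.9]
contact_force: [-13.1, -9.6, 9.0]
finger_force: 30.0
tool_pos: [606.0, 85.2, 23.9]
contact_force: [-13.4, -17.6, 9.0]
finger_force: 30.0
```

```bash
python3 -m pendant '[0.1,0,0,0,0,0,1, 0,0,0,0,0,0,1]' | grep -E "pos|force"
python3 -m pendant '[0.1,0,0,0,0,0,1, 0,0,0,0,0,0,1]' | grep -E "pos|force"
python3 -m pendant '[0.1,0,0,0,0,0,1, 0,0,0,0,0,0,1]' | grep -E "pos|force"
python3 -m pendant '[0,0,0,0,0,0,-1,0,0,0,0,0,0,-1,0,0,0,0,0,0,-1,0,0,0,0,0,0,-1,0,0,0,0,0,0,-1]'| grep -E "pos|force|wid"
python3 -m pendant '[0,0,0.2,0,0,0,-1, 0,0,0.2,0,0,0,-1, 0,0,0,0,0,0,-1]' | grep -E "pos|force|wid"
```

```text
tool_pos: [606.0, 85.4, 23.9]
contact_force: [-13.1, -27.6, 9.4]
finger_force: 30.0
tool_pos: [605.9, 86.6, 23.7]
contact_force: [-11.4, -35.0, 8.7]
finger_force: 30.0
tool_pos: [605.8, 88.7, 23.6]
contact_force: [-11.5, -38.6, 7.3]
finger_force: 30.0
tool_pos: [609.0, 99.0, 24.3]
contact_force: [-0.0, 0.3, 0.3]
grip_width: 91.8
finger_force: 0.0
tool_pos: [607.9, 98.5, 10.8]
contact_force: [0.1, -0.7, -0.4]
grip_width: 91.8
finger_force: 0.0
```

```bash
python3 -m pendant '[-0.4,-0.05,-0.04,0,0,0,-1, 0,0,0,0,0,0,-1, 0,0,0,0,0,0,1,0,0,0,0,0,0,1,0,0,0,0,0,0,1,0,0,0,0,0,0,1,0,0,0,0,0,0,1,0,0,0,0,0,0,1,0,0,0,0,0,0,1]' | grep -E "pos|force|wid"
python3 -m pendant '[0,0.1,0,0,0,0,1, 0.1,0,0,0,0,0,1, 0.1,0,0,0,0,0,1, 0,0,0,0,0,0,1]' | grep -E "pos|force"
python3 -m pendant '[0.15,0,0,0,0,0,1, 0,0,0,0,0,0,1]' | grep -E "pos|force"
python3 -m pendant '[0.1,0,0,0,0,0,1, 0,0,0,0,0,0,1]' | grep -E "pos|force"
```

```text
tool_pos: [605.9, 86.4, 13.2]
contact_force: [-5.2, -1.3, 3.1]
grip_width: 65.8
finger_force: 30.0
tool_pos: [605.8, 86.7, 13.0]
contact_force: [-15.7, -25.2, 11.8]
finger_force: 30.0
tool_pos: [605.7, 88.6, 12.8]
contact_force: [-14.4, -35.6, 10.2]
finger_force: 30.0
tool_pos: [605.6, 90.5, 12.6]
contact_force: [-14.6, -40.2, 9.6]
finger_force: 30.0
```

```bash
python3 -m pendant '[0,0,0,0,0,0,-1,0,0,0,0,0,0,-1,0,0,0,0,0,0,-1,0,0,0,0,0,0,-1,0,0,0,0,0,0,-1]'| grep -E "pos|force|wid"
python3 -m pendant '[0,0,-1,0,0,0,-1,0,0,-1,0,0,0,-1,0,0,-1,0,0,0,-1,0,0,-1,0,0,0,-1,-1,0,-0.5,0,0,0,-1,-1,0,0,0,0,0,-1,-1,0,0,0,0,0,-1,0,0,0,0,0,0,-1,0,0,0,0,0,0,-1]' | grep pos
python3 - <<'E'
from h import *
m,_=snap("wrist","w10")
find("wrist",m,dict(board1=32,brick=39))
mt,_=snap("top")
find("top",mt,dict(crucible=62,mould=60,brick=39))
plan(418,-338,170,75)
im=cv2.imread("pics/w10.png")
E
```

```text
tool_pos: [610.3, 100.6, 13.5]
contact_force: [0.1, 0.2, 0.6]
grip_width: 91.4
finger_force: 0.0
tool_pos: [613.8, 10.0, 148.4]
wrist board1 0.77 [310. 117.] [606.7  84.7] [120.3, 67.0] 92.5
top crucible 0.97 [473. 297.] [ 414.5 -337.6] [81.1, 53.3] 91.4
top mould 0.7 [421. 217.] [ 613.  -208.9] [84.2, 66.7] 114.7
top brick 0.67 [399. 298.] [ 404.1 -152.7] [68.3, 53.3] 104.3
t 37.15 pos [613.7  10.9 148.4] rpy [-180.      0.     92.37] w 91.5 ff 0.0 F [0.3 0.2 0.3]
  wz 4.34 dx,dy,dz [-12.92  -3.29  -0.72]
```

View pics/w10.png

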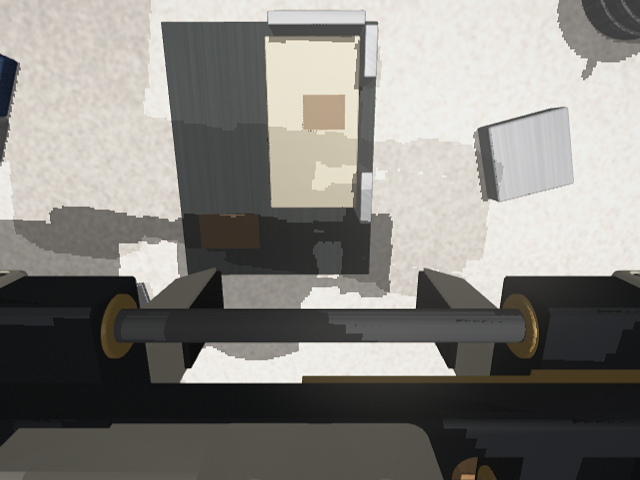

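The stack of two boards sits square in the corner: far stop plates at (370,50) and (366,195), left stop at (316,17). Next is the crucible.

```bash
python3 -m pendant '[0,0,0,0,0,0.87,-1,0,0,0,0,0,0.87,-1,0,0,0,0,0,0.87,-1,0,0,0,0,0,0.87,-1,0,0,0,0,0,0.86,-1,-0.97,-0.24,-0.1,0,0,0,-1,-0.97,-0.24,-0.1,0,0,0,-1,-0.97,-0.24,-0.1,0,0,0,-1,-0.97,-0.24,-0.1,0,0,0,-1,-0.97,-0.24,-0.1,0,0,0,-1,-0.97,-0.24,-0.1,0,0,0,-1,-0.97,-0.24,-0.1,0,0,0,-1]' | grep pos
python3 -m pendant '[-0.97,-0.24,0,0,0,0,-1,-0.97,-0.24,0,0,0,0,-1,-0.97,-0.24,0,0,0,0,-1,-0.97,-0.24,0,0,0,0,-1,-0.97,-0.24,0,0,0,0,-1,-0.7,-0.2,0,0,0,0,-1,0,0,0,0,0,0,-1,0,0,0,0,0,0,-1]' | grep pos
python3 - <<'E'
from h import *
m,_=snap("wrist","w11")
find("wrist",m,dict(crucible=62,mould=60))
print([(round(d['score'],2),unproj(m,d['location'],0)[0].round(1)) for d in pinpoint('wrist',"crucible")])
plan(418,-338,100,75)
m,_=snap("top","t11")
find("top",m,dict(board1=12,mould=60))
E
```

```text
tool_pos: [511.7, -174.2, 169.7]
tool_pos: [428.5, -323.2, 169.4]
wrist crucible 0.93 [302. 245.] [ 415.8 -337.2] [72.8, 58.0] 97.7
wrist mould 0.6 [534.  24.] [ 603.9 -234.3] [100.9, 44.5] 164.9
[(0.75, array([ 412.2, -339.1]))]
t 39.35 pos [ 428.9 -322.5  169.5] rpy [ 1.7999e+02 -1.0000e-02  7.5030e+01] w 92.1 ff 0.0 F [0.2 0.7 0.1]
  wz 0.01 dx,dy,dz [-0.59 -0.22  2.32]
top board1 0.97 [310. 222.] [610.2  82.4] [119.3, 68.6] 91.4
top mould 0.64 [423. 216.] [ 611.3 -210.1] [81.2, 62.5] 114.7
```

View pics/w11.png

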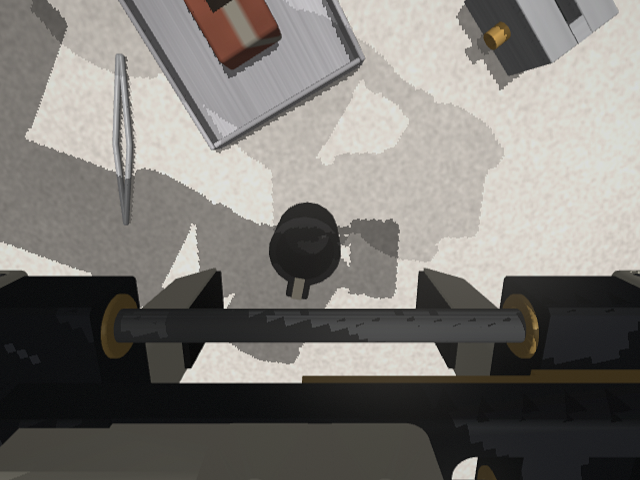

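View pics/t11.png

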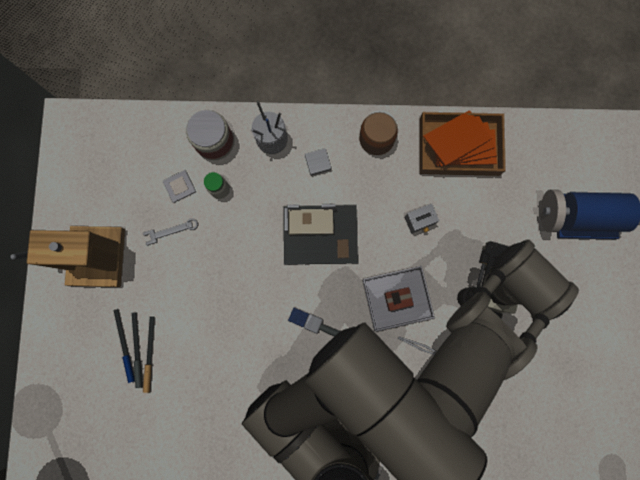

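```bash
python3 - <<'E'
from h import *
m=camera_model("wrist")
P=unproj(m,[[305,250],[297,298],[270,250],[340,250],[305,285],[286.5,297],[308.5,299]],62);print(P.round(1))
d=P[1]-P[0];print(np.hypot(*d),np.degrees(np.arctan2(d[1],d[0])))
e=P[6]-P[5];print('lip edge',np.hypot(*e),np.degrees(np.arctan2(e[1],e[0]))-90)
S=np.array([606.7,84.7]);M=np.array([614,-208]);print('to mould',np.degrees(np.arctan2(*(M-S)[::-1])))
E
```

```text
[[ 415.  -336.4]
 [ 398.  -373.7]
 [ 389.  -329.5]
 [ 441.1 -343.4]
 [ 407.2 -364.5]
 [ 390.1 -370.7]
 [ 406.6 -376.9]]
41.00308894062204 -114.53450032935595
lip edge 17.664224675657533 -110.60760957817297
to mould -88.5713272915988
```

```bash
python3 -m pendant '[0,0,0,0,0,1,-1,0,0,0,0,0,1,-1,-0.62,-0.22,0,0,0,0,-1,0,0,1,0,0,0,-1, 0,0,1,0,0,0,-1, 0,0,1,0,0,0,-1, 0,0,1,0,0,0,-1, 0,0,0.5,0,0,0,-1, 0,0,0.2,0,0,0,-1, 0,0,0,0,0,0,-1, 0,0,0,0,0,0,-1]' | grep -E "pos|force|rot"
python3 -m pendant '[0,0,0,0,0,0,1,0,0,0,0,0,0,1,0,0,0,0,0,0,1,0,0,0,0,0,0,1,0,0,0,0,0,0,1,0,0,0,0,0,0,1,0,0,0,0,0,0,1,0,0,0,0,0,0,1,0,0,0,0,0,0,1]'
python3 -m pendant '[0,0,-1,0,0,0,1,0,0,-1,0,0,0,1,0,0,-1,0,0,0,1,0,0,-1,0,0,0,1,0,0,-0.5,0,0,0,1,0,0,0,0,0,0,1]' | grep -E "pos|width"
python3 -c "
from h import *
plan(606.7,84.7,None,92)"
```

```text
tool_pos: [415.6, -338.4, 29.3]
tcp_rot: [3.14, 0.001, 1.169]
contact_force: [0.9, -0.2, -0.3]
finger_force: 0.0
time: 41.5
tool_pos: [414.8, -337.9, 28.5]
tcp_rot: [-3.141, 0.0, 1.168]
contact_force: [-2.4, 0.8, 4.5]
grip_width: 55.6
finger_force: 30.0
tool_pos: [416.1, -338.9, 165.4]
grip_width: 55.9
t 42.1 pos [ 416.1 -338.9  165.4] rpy [1.7973e+02 1.1000e-01 6.6940e+01] w 55.9 ff 30.0 F [ 0.3 -0.4 -1.5]
  wz -6.26 dx,dy,dz [13.89  6.84 -0.  ]
```

```bash
python3 -m pendant '[0,0,0,0,0,-0.9,1,0,0,0,0,0,-0.9,1,0,0,0,0,0,-0.9,1,0,0,0,0,0,-0.9,1,0,0,0,0,0,-0.9,1,0,0,0,0,0,-0.9,1,0,0,0,0,0,-0.86,1,0.99,0.49,0,0,0,0,1,0.99,0.49,0,0,0,0,1,0.99,0.49,0,0,0,0,1,0.99,0.49,0,0,0,0,1,0.99,0.49,0,0,0,0,1]' | grep -E "pos|width"
python3 -m pendant '[0.99,0.49,0,0,0,0,1,0.99,0.49,0,0,0,0,1,0.99,0.49,0,0,0,0,1,0.99,0.49,0,0,0,0,1,0.99,0.49,0,0,0,0,1,0.99,0.49,0,0,0,0,1,0.99,0.49,0,0,0,0,1,0.99,0.49,0,0,0,0,1,0.99,0.49,0,0,0,0,1,0,0,0,0,0,0,1,0,0,0,0,0,0,1,0,0,0,0,0,0,1]'
python3 - <<'E'
from h import *
plan(606.7,84.7,62,92)
m,_=snap("wrist","w12")
find("wrist",m,dict(crucible=200,mould=60,board1=32))
E
```

```text
tool_pos: [483.2, -185.4, 161.7]
grip_width: 55.3
time: 44.5
tool_pos: [605.6, 83.9, 162.2]
tcp_rot: [-3.14, 0.0, 1.605]
contact_force: [0.5, 0.8, -2.0]
grip_width: 55.5
finger_force: 30.0
t 44.5 pos [605.6  83.9 162.2] rpy [-1.7988e+02  2.0000e-02  9.1950e+01] w 55.5 ff 30.0 F [ 0.5  0.8 -2. ]
  wz -0.01 dx,dy,dz [0.02 0.04 3.34]
wrist crucible 0.97 [318. 288.] [606.  109.4] [50.8, 33.1] 2.1
wrist board1 0.77 [318. 180.] [606.6 108.1] [72.3, 67.5] 91.3
wrist board1 0.67 [243. 183.] [577.   91.8] [149.2, 133.6] 3.1
```

View pics/w12.png

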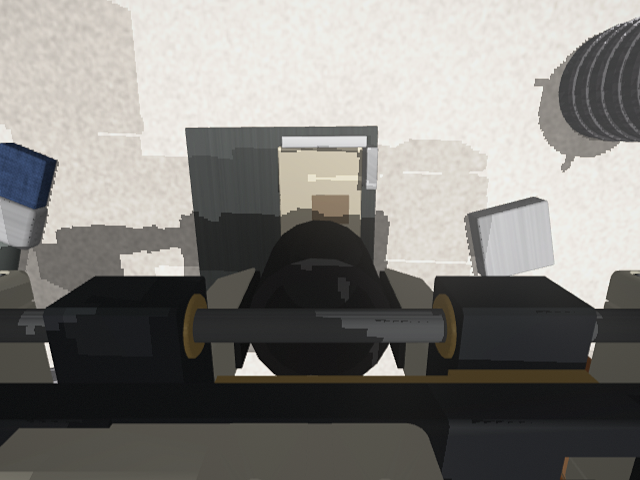

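The crucible is held upright above the stack, with the board showing at (320,185), so I'll lower it.

```bash
python3 -m pendant '[0.02,0.04,1,0,0,0,1,0,0,1,0,0,0,1,0,0,0.9,0,0,0,1,0,0,0.3,0,0,0,1,0,0,0.1,0,0,0,1,0,0,0,0,0,0,1,0,0,0,0,0,0,1]' | grep -E "pos|force"
python3 -m pendant '[0,0,0.06,0,0,0,1,0,0,0,0,0,0,1]' | grep -E "pos|force"
```

```text
tool_pos: [608.5, 85.3, 66.0]
contact_force: [0.3, 0.0, -1.6]
finger_force: 30.0
tool_pos: [607.8, 85.4, 63.3]
contact_force: [-1.1, -0.6, -0.8]
finger_force: 30.0
```

```bash
python3 -m pendant '[0,0,0.07,0,0,0,1,0,0,0,0,0,0,1,0,0,0,0,0,0,1]' | grep -E "pos|force"
python3 -m pendant '[0,0,0,0,0,0,-1,0,0,0,0,0,0,-1,0,0,0,0,0,0,-1,0,0,0,0,0,0,-1,0,0,0,0,0,0,-1,0,0,0,0,0,0,-1]' | grep -E "pos|force|wid"
python3 -m pendant '[0,0,-1,0,0,0,-1,0,0,-1,0,0,0,-1,0,0,-1,0,0,0,-1,-0.5,0,-1,0,0,0,-1,-1,0,-0.5,0,0,0,-1,-1,0,0,0,0,0,-1,-1,0,0,0,0,0,-1,0,0,0,0,0,0,-1,0,0,0,0,0,0,-1,0,0,0,0,0,0,-1]' | grep pos
python3 - <<'E'
from h import *
m,_=snap("wrist","w13")
find("wrist",m,dict(crucible=94,mould=60,board1=32))
print([(round(d['score'],2),unproj(m,d['location'],32)[0].round(1)) for d in pinpoint('wrist',"crucible")])
mt,_=snap("top")
find("top",mt,dict(crucible=94,mould=60,brick=39))
E
```

```text
tool_pos: [607.6, 85.4, 60.6]
contact_force: [-0.4, 0.0, -1.1]
finger_force: 30.0
tool_pos: [607.5, 85.3, 60.5]
contact_force: [-0.9, -0.2, 0.5]
grip_width: 91.3
finger_force: 0.0
tool_pos: [611.0, -18.8, 195.4]
wrist crucible 0.95 [317.  78.] [610.9  81.3] [64.5, 55.5] 122.7
wrist mould 0.69 [313. 360.] [ 609.8 -156.1] [56.5, 37.1] 15.3
wrist board1 0.91 [302. 121.] [608.3  53.9] [65.8, 58.4] 2.4
wrist board1 0.5 [257. 127.] [578.5  57.8] [185.5, 149.1] 92.4
[(0.59, array([608.5,  85.9]))]
top crucible 0.86 [309. 214.] [606.2  89.1] [60.3, 41.1] 170.4
top mould 0.88 [424. 217.] [ 609.6 -210.3] [82.6, 66.1] 116.3
top mould 0.65 [168. 234.] [567.7 444.3] [140.7, 34.4] 107.8
top brick 0.76 [398. 298.] [ 405.4 -153. ] [71.1, 51.9] 103.8
```

View pics/w13.png

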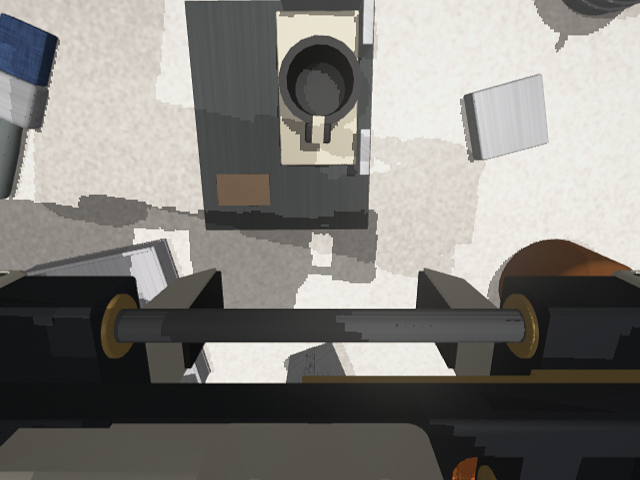

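```bash
python3 - <<'E'
from h import *
m=camera_model("wrist")
P=unproj(m,[[319.5,79],[317.5,142]],94);d=P[1]-P[0];d/=np.hypot(*d)
M=np.array([612,-209]);C=np.array([608,85.3]);r=M-C
print(P.round(1),np.degrees(np.arctan2(d[1],d[0])),'along',r@d,'across',d[0]*r[1]-d[1]*r[0])
print('board end/edges',unproj(m,[[278,90],[357.5,90],[357.5,160]],32).round(1))
print('stop near plate inner',unproj(m,[[360,135]],58).round(1))
print(get_obs()['time'],get_obs()['contact_force'])
E
```

```text
[[608.6  85.3]
 [608.6  44.6]] -89.89761026604486 along 294.3066782240099 across 3.4740686160620675
board end/edges [[574.2  83.5]
 [640.1  85.9]
 [643.7  28.8]]
stop near plate inner [[641.7  50.1]]
47.95 [-0.0871179  -0.47697181 -0.1446676 ]
```

```bash
python3 -c "
from plant import close_job
print(close_job())"
```

```text
the job is handed in; nothing more can be done
None
```

I handed the job in: the brick is in the tray, both boards are stacked and pushed hard against both stops, and the crucible stands centred on top with its lip line about 3 mm from the mould's centre by the last camera view. The verdict was not shown, and the left-stop fit was judged from push force and stack position, not seen directly.

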